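# Turn over the status flag of the larger bottle

## Robot

A 6-joint arm with a two-finger parallel gripper is mounted at the origin on a cart in front of the work surface, level with it; the furniture and walls round the work are solid. World frame = base frame: x ahead of the robot, y to its left, z up, the work surface at z = 0. Lengths are in m, angles in rad, forces in N, time in s.
With the tool pointing down it reaches from about 0.425 to 0.95 m from the base axis. Payload 3.5 kg.
Tool frame: the origin (TCP) lies at the very end of the fingers, on their centre line; the grasp point (between the pads) lies 19 mm behind it (ctrl.grip_point_offset is the distance from the TCP to the grasp point, in m); z points along the fingers, y is the line along which they close (so a half turn about z gives the same grasp; the last joint's range is limited). The gripper opens to 85 mm and grips with 20 to 120 N. Pads are 22 mm wide; open, the fingers measure 114 mm over their backs; the gripper's body (76 mm by 85 mm) begins 54 mm behind the grasp point. The pads swing forward as they close: fully open they stand 13 mm farther back than shut.
Start: joints at [1.102, 0.286, 1.577, -0, 1.279, -0.15], TCP at [0.212, 0.641, 0.231] pointing down, gripper open.
Joint ranges: [-2.77, 2.77], [-0.9, 2.22], [0.21, 2.48], [-1.53, 4.67], [0.24, 2.81], [-2.84, 2.84]. Speed limits (rad/s): [2.79, 2.79, 3.14, 3.14, 3.14, 3.14].

## Interface

Orientations are given as a unit quaternion [x, y, z, w].
In Python, from plant import telemetry, vision, ctrl gives the robot as it stands.
- The arm moves only by the tool arm_command, never from a script. Its argument "series" is one flat list of numbers, 7 for each row, row after row: the shift along the tool's x, y, z in cm, then the turn, a rotation vector about the tool's x, y, z in degrees, then the closure, from 0 (fully open) to 1 (shut). A call has 1 to 10 rows; each row is the pose to reach, as a shift and turn from the pose commanded when the call began, along the tool's axes at that moment; what a row does not reach only later rows make up. A row lasts 1/12 s, in which the tool goes at most 41.7 mm and 7.16 degrees, less where a joint would pass 70% of its speed; a pose out of reach is approached as far as the arm can. A call with a gripper value outside its range is refused whole. The fingers move at their own pace and stop on an object; "force" is the grip in N (left out, the last holds). Time passes only in rows, so rows that repeat a pose let the fingers close. It gives the time, the measured TCP pose, the force, the opening and the grip force at its end, in the units of the state.
- telemetry.get_state(): the state, without advancing time (a new reading comes with each control period).
- vision.read_camera(name): name is "side" or "top"; returns a dict with "color" (420x560x3 uint8, blue, green, red), "K" (3x3 intrinsics, pixels), "rvec" (rotation vector, rad) and "tvec" (3), from world to camera coordinates, as OpenCV has them. Camera axes: x right, y down, z forward; pixel columns grow to the right and rows downward; lengths in m; the calibration is good to about 2 mm. A picture is of the moment at which its call begins. There is no depth.
- ctrl.sign_off(): hands the job in; it is judged then, once.
The state is a dict: "time": time; "qpos": joint angles; "dq": joint speeds; "joint_efforts": joint torques, N m; "eef_pos": TCP position; "tcp_rot": TCP orientation; "contact_force": force on the tool from outside, world axes, zero at the start; "wrist_torque": the same for the moment, N m; "opening": opening from 0.0 (shut) to 1.0 (fully open); "finger_force": force on a finger pad.
Only numpy, scipy, OpenCV 4.12 (cv2) and the standard library are available. Lean on these libraries where they do the work, as an engineer would, in place of code of your own. Each camera call takes 0.05 s, during which the arm holds its last target. There are 200 camera calls.

## Task

Two bottles stand on flag stands, and the larger bottle is now ready for use: with the fingertips, push the hinged flag on its stand up and right over its pivot until it lies flat on the other side, ring face up. Only push the flag, gently, without pinching it. Leave the other stand's flag, both bottles, the dish and the marker as they are.

Things in the scene. Friction and masses are not known exactly. Their poses are not given: they have to be found in the camera images.
- stand_a: fixed grey stand of the larger bottle; base 200 x 90 x 8 mm (x -50 to 150). Origin: underside, below the pivot's middle. x: along the stand to its bottle (roughly away from the robot), y left, z up. Pivot line along x, 90 mm up, between cheeks at x = +-37.5 mm (7 thick, 30 wide, 98 tall). A bridge 42 mm wide in y, 87 mm tall, carries the flag at the pivot; farther out it juts free, open below
- flag_a (a joint): The larger bottle's white flag, 5 mm thick, 60 mm wide to 68 mm from the pivot, then a tab 32 mm wide to 86 mm. 0: level, to the stand's -y (right), bar face up; pi/2: upright; pi: level to +y (left), ring face up; these are its stops. Starts at 0 to 0.3. Friction hinge (0.035 N m, flag 40 g): stays where left, must be pushed all the way, about 1 N at the tab
- flag_a_edge (a point): larger bottle's flag: middle of the outer edge of the finger tab, half-way through its thickness, 86 mm from the pivot line
- stand_b: fixed grey stand of the smaller bottle; base 200 x 90 x 8 mm (x -50 to 150). Origin: underside, below the pivot's middle. x: along the stand to its bottle (roughly away from the robot), y left, z up. Pivot line along x, 90 mm up, between cheeks at x = +-37.5 mm (7 thick, 30 wide, 98 tall). A bridge 42 mm wide in y, 87 mm tall, carries the flag at the pivot; farther out it juts free, open below
- flag_b (a joint): The smaller bottle's flag, built and moving just like flag_a; to be left alone
- flag_b_edge (a point): smaller bottle's flag: middle of the outer edge of the finger tab, half-way through its thickness, 86 mm from the pivot line
- bottle_large: larger bottle, white with a blue cap, 48 mm across, 93 mm tall; origin at the centre of its underside, which stands loose on the base plate 110 mm along x from the stand's origin
- bottle_small: smaller bottle, white with a red cap, 33 mm across, 69 mm tall; origin at the centre of its underside, which stands loose on the base plate 110 mm along x from the stand's origin
- dish: round flat petri dish, 61 mm across, 15 mm tall, loose on the worktop; origin at the centre of its underside
- marker: white marker pen with a black cap, 142 mm long (along its y), 13 mm thick, lying loose on the worktop; origin at the middle of its underside
Not all that is in view belongs to the job. What is shaped like the stand_b but yellow is not meant.

How it is judged:
By the outcome, as a careful person would: the job done as asked, in the order asked, and still so for the second after the job is handed in, with the robot touching nothing.
It also fails if it takes over 45 s, if anything falls off the work surface, if the arm or the gripper's body presses on something with over 40 N, if the wrist force passes 120 N, or if a joint passes its speed limit or range.

## Working session

There is one attempt and no reset: what is moved stays moved. The work goes in short steps, Python scripts to look and compute and a tool call to move; the robot and the scene stay as the last step left them, time stands still between calls to the robot, and variables do not carry over. Pictures are saved under pics/ and viewed, at most 10 in all, crops included, and the job is handed in when it is done.

Besides the shell and the picture viewer there is one more tool, called after "Emit:" by a JSON object that holds its "api" and its "payload". arm_command: Moves the arm, as the interface text tells. Its arguments: {"type":"object","properties":{"series":{"type":"array","items":{"type":"number"}},"force":{"type":"number"}},"required":["series"]}

```bash
mkdir -p pics; python3 - <<'E'
from plant import telemetry, vision, ctrl
import cv2, numpy as np, pickle
d={}
for n in("side","top"):
    r=vision.read_camera(n); d[n]=r; cv2.imwrite(f"pics/{n}0.png",r["color"])
    R=cv2.Rodrigues(np.array(r["rvec"]))[0]; print(n,(-R.T@np.array(r["tvec"]).ravel()).round(3),R.round(2).tolist(),np.round(r["K"],1).tolist())
pickle.dump(d,open("d0.pkl","wb"))
s=telemetry.get_state();print(s)
E
```

```text
side [ 0.121 -0.95   0.524] [[0.91, -0.4, -0.03], [-0.19, -0.36, -0.91], [0.36, 0.84, -0.41]] [[393.5, 0.0, 272.8], [0.0, 393.5, 210.1], [0.0, 0.0, 1.0]]
top [2.560e-01 1.000e-03 1.512e+00] [[-0.02, -1.0, 0.01], [-0.98, 0.02, -0.18], [0.18, -0.01, -0.98]] [[486.2, 0.0, 278.1], [0.0, 486.2, 203.7], [0.0, 0.0, 1.0]]
{'time': 0.1, 'qpos': array([ 1.10199112e+00,  2.87137543e-01,  1.57804762e+00, -9.60603273e-07,
        1.27859191e+00, -1.49984161e-01]), 'dq': array([ 6.43094747e-04, -1.18274218e-03, -2.30398602e-03,  1.12809993e-03,
        1.75197834e-03,  8.95026399e-05]), 'joint_efforts': array([ 6.94798655e-04, -4.07297623e+01, -2.93698364e+01, -1.63105110e-04,
        3.42771164e-03,  6.59439820e-06]), 'eef_pos': array([0.21126514, 0.6404559 , 0.23003596]), 'tcp_rot': array([ 1.58735999e-01,  9.87320459e-01, -1.04048599e-03, -3.32119256e-04]), 'contact_force': array([-0.45944477, -0.45722704,  0.08179554]), 'wrist_torque': array([ 0.00405619, -0.03921936,  0.00311919]), 'finger_force': 0.0, 'opening': 1.0031232646942938}
```

View pics/side0.png

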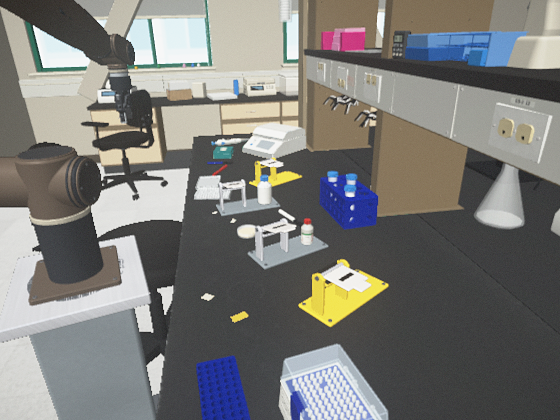

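View pics/top0.png

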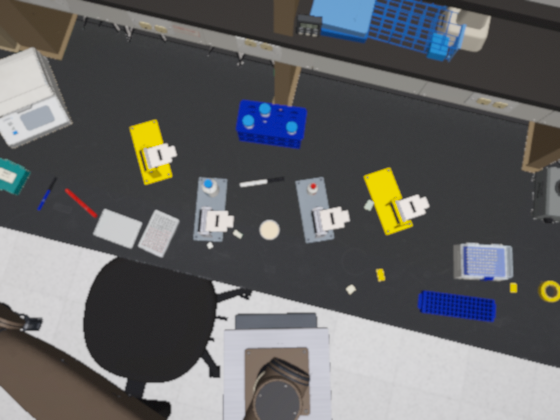

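The top view shows four lookalike stands: grey with a blue cap at (211,210), grey with a red cap at (315,210), and yellow ones at (151,152) and (389,200). The blue-capped larger bottle makes the stand at (211,210) stand_a. I'll check that in a crop.

```bash
cat > h.py <<'E'
import cv2, numpy as np, pickle
def ray(r,uv):
    R=cv2.Rodrigues(np.array(r["rvec"]))[0]; t=np.array(r["tvec"]).ravel()
    d=R.T@np.linalg.inv(r["K"])@np.array([*uv,1.]); return -R.T@t,d
def onz(r,uv,z):
    o,d=ray(r,uv); return o+d*(z-o[2])/d[2]
def tri(r1,p1,r2,p2):
    A=[];b=[]
    for r,p in((r1,p1),(r2,p2)):
        o,d=ray(r,p); d=d/np.linalg.norm(d); P=np.eye(3)-np.outer(d,d); A.append(P); b.append(P@o)
    return np.linalg.lstsq(np.vstack(A),np.hstack(b),rcond=None)[0]
def proj(r,P): return cv2.projectPoints(np.array(P,float).reshape(-1,1,3),np.array(r["rvec"],float),np.array(r["tvec"],float),np.array(r["K"],float),None)[0].reshape(-1,2)
E
python3 - <<'E'
from h import *
d=pickle.load(open("d0.pkl","rb"))
t=d["top"]["color"][165:255,180:250]; s=d["side"]["color"][165:225,205:285]
a=cv2.resize(t,(420,540),interpolation=cv2.INTER_CUBIC); b=cv2.resize(s,(380,285),interpolation=cv2.INTER_CUBIC)
o=np.zeros((540,800,3),np.uint8);o[:,:420]=a;o[:285,420:]=b;cv2.imwrite("pics/c0.png",o)
# grey plate fit
c=d["top"]["color"].astype(int); hsv=cv2.cvtColor(d["top"]["color"],cv2.COLOR_BGR2HSV)
print(hsv[200,200],hsv[230,205],hsv[220,217])
m=((hsv[...,2]>85)).astype(np.uint8); m[:165]=0;m[255:]=0;m[:,:185]=0;m[:,250:]=0
n,l,st,ce=cv2.connectedComponentsWithStats(m)
for i in range(1,n):
    if st[i,4]>30: print(st[i],ce[i])
E
```

```text
[104  28 171] [140   4 202] [ 0 12 88]
[ 193  176   42   74 2151] [211.53556485 210.75081358]
[239 181  11   7  67] [244.19402985 184.07462687]
[232 229  11  10  73] [237.12328767 233.65753425]
```

View pics/c0.png

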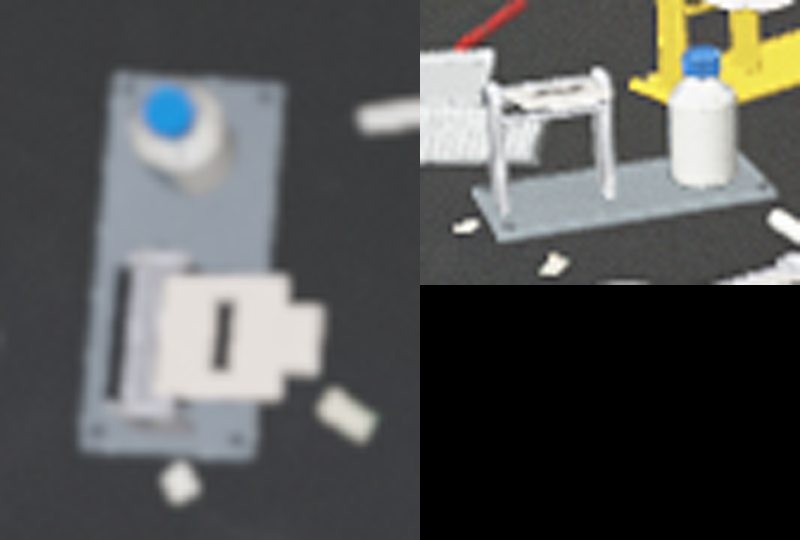

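The crop confirms it. The blue-capped large bottle stands on the grey plate, with plate corners in the crop at (112,70), (286,82), (256,460) and (80,455). The white flag has its bar face up and points right (-y), with the tab's outer edge at about (323,340).

```bash
python3 - <<'E'
from h import *
d=pickle.load(open("d0.pkl","rb")); T=d["top"];S=d["side"]
f=lambda u,v:(180+(u+.5)/6-.5,165+(v+.5)/6-.5)
C=np.array([onz(T,f(*p),.008) for p in((112,70),(286,82),(256,460),(80,455))])
print(C.round(3).tolist(), [np.linalg.norm(C[i]-C[i-1]).round(3) for i in range(4)])
far=(C[0]+C[1])/2; near=(C[2]+C[3])/2
ax=(far-near)/np.linalg.norm(far-near); yaw=np.arctan2(ax[1],ax[0]); c=C.mean(0)
o=c-ax*.05; o[2]=0
x=np.array([np.cos(yaw),np.sin(yaw),0]); y=np.array([-x[1],x[0],0]); z=np.array([0,0,1.])
print("origin",o.round(4),"yaw",yaw, "bottle pred", proj(T,o+.11*x+.101*z), "seen",f(168,112), "side",proj(S,o+.11*x+.101*z),"seen",(205+702/4.75,165+50/4.75))
for h in(.09,.1,.115):
    p=onz(T,f(323,340),h)-o; print("edge local at h",h,(p@x).round(4),(p@y).round(4),h)
for th in(0,.15,.3):
    P=o+y*-.086*np.cos(th)+z*(.09+.086*np.sin(th)); print(th,proj(T,P),f(323,340),proj(S,P))
# other objects: stand B, bottle near
for n,p in(("b bottle",(313,187)),("b tab",(347,218)),("marker l",(242,184)),("dish",(269,230))): print(n,onz(T,p,.05 if n[0]=='b' else .01).round(3))
hs=cv2.resize(S["color"][165:215,210:285],(750,500),interpolation=cv2.INTER_CUBIC);
for th,col in((0,(0,0,255)),(.15,(0,255,0)),(.3,(255,0,0))):
    for xx in(-.016,.016):
        q=proj(S,o+x*xx+y*-.086*np.cos(th)+z*(.09+.086*np.sin(th)))[0]; cv2.circle(hs,tuple(((q-[210,165]+.5)*10).astype(int)),4,col,-1)
cv2.imwrite("pics/c1.png",hs)
E
```

```text
[[0.622, 0.239, 0.008], [0.614, 0.147, 0.008], [0.413, 0.162, 0.008], [0.418, 0.252, 0.008]] [np.float64(0.204), np.float64(0.092), np.float64(0.201), np.float64(0.091)]
origin [0.4667 0.2034 0.    ] yaw -0.07186176130769871 bottle pred [[207.70508319 183.51002442]] seen (207.58333333333334, 183.25) side [[262.28482134 175.00355582]] seen (352.7894736842105, 175.5263157894737)
edge local at h 0.09 0.0029 -0.0832 0.09
edge local at h 0.1 0.0015 -0.0842 0.1
edge local at h 0.115 -0.0006 -0.0856 0.115
0 [[234.27695869 222.26832849]] (233.41666666666666, 221.25) [[236.90466337 191.72638635]]
0.15 [[233.58554707 221.63106544]] (233.41666666666666, 221.25) [[236.55796078 187.66271537]]
0.3 [[232.23297017 220.96019678]] (233.41666666666666, 221.25) [[236.05273153 183.45710864]]
b bottle [ 0.572 -0.121  0.05 ]
b tab [ 0.474 -0.222  0.05 ]
marker l [0.594 0.1   0.01 ]
dish [0.446 0.016 0.01 ]
```

View pics/c1.png

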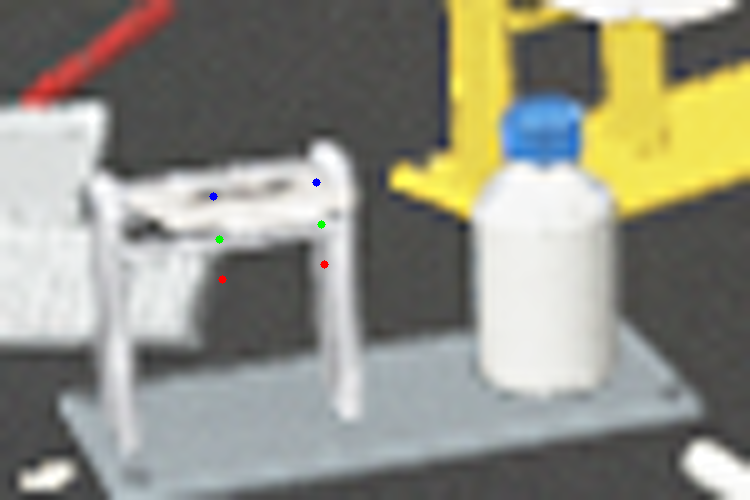

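```bash
cat >> h.py <<'E'
from scipy.spatial.transform import Rotation as Ro
O=np.array([.4667,.2034,0]); YAW=-.072
W=Ro.from_euler('z',YAW)          # stand axes in world
def ori(tilt,flip=1):             # tool z leans tilt (deg) from down toward stand +y; tool y along flip*stand x
    t=np.radians(tilt); z=np.array([0,np.sin(t),-np.cos(t)]); y=np.array([flip,0,0.]); return W*Ro.from_matrix(np.column_stack([np.cross(y,z),y,z]))
def state():
    from plant import telemetry
    s=telemetry.get_state(); p=np.array(s["eef_pos"]);R=Ro.from_quat(s["tcp_rot"])
    print("t %.2f q %s F %s loc_mm %s tilt %.1f"%(s["time"],np.round(s["qpos"],2),np.round(s["contact_force"],1),(W.inv().apply(p-O)*1e3).round(1),np.degrees(np.arccos(-R.as_matrix()[2,2]))))
    return p,R
def plan(targets,flip=1):          # targets: (x,y,z mm in stand frame, tilt)
    p,R=state()
    for x,y,z,t in targets:
        q=O+W.apply(np.array([x,y,z])/1e3); print((R.inv().apply(q-p)*100).round(2),np.degrees((R.inv()*ori(t,flip)).as_rotvec()).round(1))
E
python3 - <<'E'
from h import *
for f in(1,-1): plan([(0,-150,250,45)],f)
E
```

```text
t 0.10 q [ 1.1   0.29  1.58 -0.    1.28 -0.15] F [-0.5 -0.5  0.1] loc_mm [-286.2  417.5  230. ] tilt 0.1
[-41.62 -48.05  -1.91] [-29.8  38.2  71.6]
t 0.10 q [ 1.1   0.29  1.58 -0.    1.28 -0.15] F [-0.5 -0.5  0.1] loc_mm [-286.2  417.5  230. ] tilt 0.1
[-41.62 -48.05  -1.91] [-40.7 -31.8 -98.1]
```

Emit:
{"api": "arm_command", "payload": {"series": [-41.6,-48,-1.9,-29.8,38.2,71.6,1,-41.6,-48,-1.9,-29.8,38.2,71.6,1,-41.6,-48,-1.9,-29.8,38.2,71.6,1,-41.6,-48,-1.9,-29.8,38.2,71.6,1,-41.6,-48,-1.9,-29.8,38.2,71.6,1,-41.6,-48,-1.9,-29.8,38.2,71.6,1,-41.6,-48,-1.9,-29.8,38.2,71.6,1,-41.6,-48,-1.9,-29.8,38.2,71.6,1,-41.6,-48,-1.9,-29.8,38.2,71.6,1,-41.6,-48,-1.9,-29.8,38.2,71.6,1]}}

```text
time: 0.93
eef_pos: [0.372, 0.2549, 0.244]
tcp_rot: [0.609, 0.722, 0.242, -0.224]
contact_force: [1.1, 0.3, -0.8]
opening: 0.004
finger_force: 0.0
```

```bash
python3 - <<'E'
from h import *
plan([(0,-150,250,45)])
E
```

```text
t 0.93 q [-0.   -0.35  2.27  0.69  1.33 -0.39] F [ 1.1  0.3 -0.8] loc_mm [-98.2  44.5 244. ] tilt 38.5
[-16.46   5.47 -13.2 ] [-4.9  6.3 12.1]
```

Emit:
{"api": "arm_command", "payload": {"series": [-16.5,5.5,-13.2,-4.9,6.3,12.1,1,-16.5,5.5,-13.2,-4.9,6.3,12.1,1,-16.5,5.5,-13.2,-4.9,6.3,12.1,1,-16.5,5.5,-13.2,-4.9,6.3,12.1,1,-16.5,5.5,-13.2,-4.9,6.3,12.1,1,-16.5,5.5,-13.2,-4.9,6.3,12.1,1,-16.5,5.5,-13.2,-4.9,6.3,12.1,1,-16.5,5.5,-13.2,-4.9,6.3,12.1,1]}}

```text
time: 1.6
eef_pos: [0.4569, 0.0557, 0.2497]
tcp_rot: [0.675, 0.631, 0.279, -0.261]
contact_force: [-0.2, 0.2, -0.5]
opening: -0.0
finger_force: 0.0
```

```bash
python3 - <<'E'
from h import *
plan([(0,-120,130,45),(0,-130,60,45),(0,-95,55,45)])
E
```

```text
t 1.60 q [-0.48 -0.15  2.14  0.7   1.54 -0.58] F [-0.2  0.2 -0.5] loc_mm [   0.9 -148.   249.7] tilt 44.9
[-6.47 -0.06 10.45] [-0.2  0.1  0.1]
[-12.12  -0.06  14.7 ] [-0.2  0.1  0.1]
[-9.99 -0.05 17.53] [-0.2  0.1  0.1]
```

Emit:
{"api": "arm_command", "payload": {"series": [-9.4,0,8,0,0,0,1,-9.4,0,8,0,0,0,1,-9.4,0,8,0,0,0,1,-9.4,0,11.3,0,0,0,1,-9.4,0,13,0,0,0,1,-9.4,0,14.5,0,0,0,1,-9.4,0,16.2,0,0,0,1,-9.4,0,16.2,0,0,0,1,-9.4,0,16.2,0,0,0,1]}}

```text
time: 2.35
eef_pos: [0.4588, 0.1053, 0.0688]
tcp_rot: [0.674, 0.632, 0.278, -0.262]
contact_force: [-0.5, 0.0, 0.7]
opening: 0.002
finger_force: 0.0
```

```bash
python3 - <<'E'
from h import *
from plant import vision
state()
o=np.zeros((540,800,3),np.uint8)
r=vision.read_camera("top");o[:,:420]=cv2.resize(r["color"][165:255,190:260],(420,540),interpolation=cv2.INTER_CUBIC)
r=vision.read_camera("side");o[:285,420:]=cv2.resize(r["color"][165:225,205:285],(380,285),interpolation=cv2.INTER_CUBIC)
cv2.imwrite("pics/c2.png",o)
E
```

```text
t 2.35 q [-0.38  0.15  2.24  0.81  1.19 -0.8 ] F [-0.5  0.   0.7] loc_mm [ -0.8 -98.4  68.8] tilt 44.9
```

View pics/c2.png

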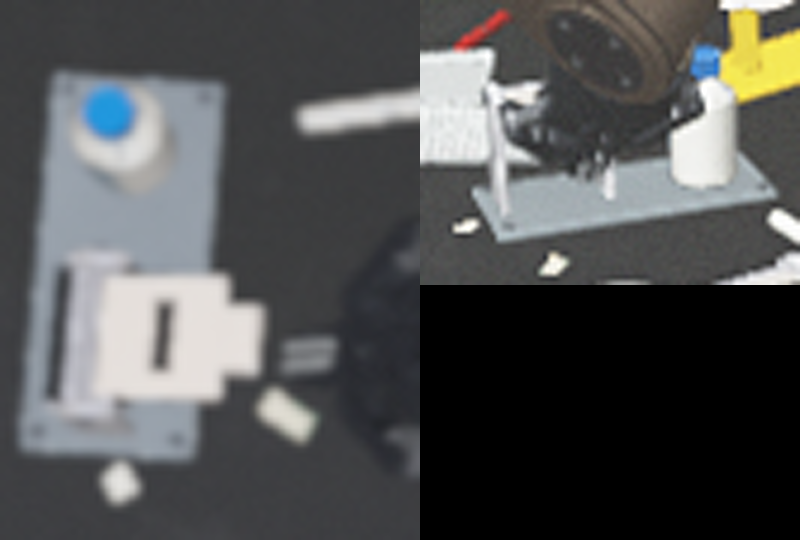

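The crop shows the fingertips about 10 mm short of the tab edge, at crop (283,353) against the tab at (262,340). They sit about 5 mm too near the robot, so I'll shift 5 mm in +x.

```bash
cat > arc.py <<'E'
from h import *
def tcp(deg,s=15,h=11):
    t=np.radians(deg); rad=np.array([-np.cos(t),np.sin(t)]); n=np.array([-np.sin(t),-np.cos(t)]); a=np.array([1,-1])/2**.5; b=np.array([1,1])/2**.5; pv=np.array([0,90.])
    if deg<=45: return pv+86*rad+2.5*n+s*a-h*b
    if deg<=135: return pv+(86-s)*rad+2.5*n-h*b
    return pv+(86-s-2*h+(deg-135)/45*11)*rad+2.5*n+h*b
def show(degs,x=5):
    p,R=state()
    for d in degs:
        y,z=tcp(d); q=O+W.apply(np.array([x,y,z])/1e3); print(d,(R.inv().apply(q-p)*100).round(2),np.round([y,z],1))
E
python3 -c "
from arc import *
show([-8,0,5,10,15,20,25,30,35,40,45])"
```

```text
t 2.45 q [-0.38  0.15  2.24  0.81  1.19 -0.8 ] F [-0.7 -0.  -0.2] loc_mm [  1.  -99.8  69.8] tilt 44.9
-8 [0.37 0.41 2.15] [-82.   57.2]
0 [1.13 0.41 1.22] [-83.2  69.1]
5 [1.66 0.41 0.7 ] [-83.1  76.6]
10 [2.25 0.42 0.22] [-82.3  84.1]
15 [ 2.87  0.42 -0.2 ] [-80.9  91.5]
20 [ 3.52  0.42 -0.57] [-78.8  98.7]
25 [ 4.2   0.42 -0.87] [-76.2 105.7]
30 [ 4.91  0.43 -1.12] [-72.9 112.5]
35 [ 5.64  0.43 -1.31] [-69.1 118.9]
40 [ 6.38  0.44 -1.43] [-64.7 125. ]
45 [ 7.13  0.44 -1.49] [-59.8 130.7]
```

Emit:
{"api": "arm_command", "payload": {"series": [0,0.4,0.6,0,0,0,1,0,0.4,1.2,0,0,0,1,0.6,0.4,1.2,0,0,0,1,1.1,0.4,1.2,0,0,0,1,1.7,0.4,0.7,0,0,0,1,2.2,0.4,0.2,0,0,0,1,2.9,0.4,-0.2,0,0,0,1,3.5,0.4,-0.6,0,0,0,1,4.2,0.4,-0.9,0,0,0,1,4.2,0.4,-0.9,0,0,0,1]}}

```text
time: 3.28
eef_pos: [0.4669, 0.1265, 0.1069]
tcp_rot: [0.674, 0.632, 0.28, -0.259]
contact_force: [0.8, 0.8, 0.2]
opening: 0.0
finger_force: 0.0
```

```bash
python3 - <<'E'
from arc import *
from plant import vision
o=np.zeros((540,800,3),np.uint8)
r=vision.read_camera("top");o[:,:420]=cv2.resize(r["color"][165:255,190:260],(420,540),interpolation=cv2.INTER_CUBIC)
r=vision.read_camera("side");o[:285,420:]=cv2.resize(r["color"][165:225,205:285],(380,285),interpolation=cv2.INTER_CUBIC)
cv2.imwrite("pics/c3.png",o)
show([25,30,35,40,45,50,55,60,65,70,75])
E
```

```text
t 3.38 q [-0.33  0.08  2.23  0.81  1.22 -0.71] F [ 0.2  0.7 -0.4] loc_mm [  5.1 -76.8 105.6] tilt 44.9
25 [ 0.05 -0.01  0.04] [-76.2 105.7]
30 [ 0.76 -0.   -0.21] [-72.9 112.5]
35 [ 1.48  0.   -0.4 ] [-69.1 118.9]
40 [ 2.23  0.   -0.52] [-64.7 125. ]
45 [ 2.97  0.01 -0.58] [-59.8 130.7]
50 [ 3.59  0.01 -0.57] [-55.3 135. ]
55 [ 4.21  0.01 -0.51] [-50.5 138.9]
60 [ 4.82  0.02 -0.4 ] [-45.4 142.5]
65 [ 5.42  0.02 -0.24] [-40.  145.5]
70 [ 6.    0.03 -0.02] [-34.4 148.1]
75 [6.56 0.03 0.24] [-28.6 150.2]
```

View pics/c3.png

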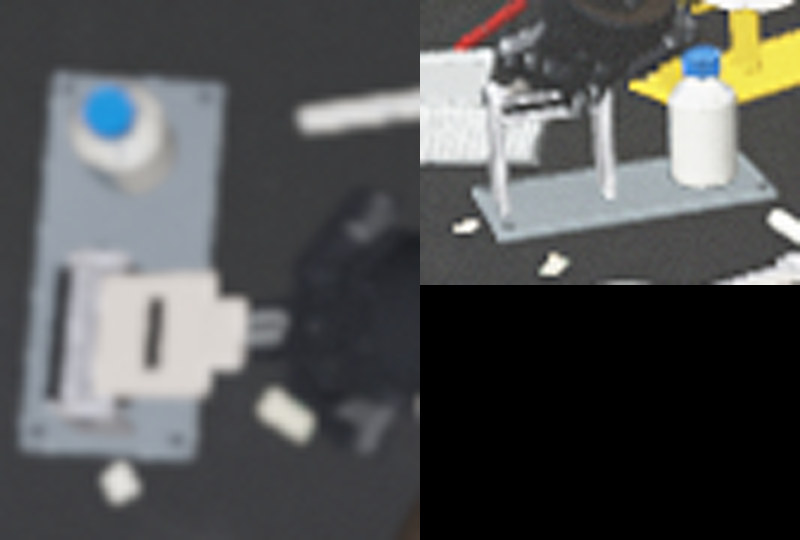

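The flag is rising: its tab edge has moved from 262 to 246 in the crop, with the fingers underneath. I'll carry on along the arc.

Emit:
{"api": "arm_command", "payload": {"series": [0.8,0,-0.2,0,0,0,1,1.5,0,-0.4,0,0,0,1,2.2,0,-0.5,0,0,0,1,3,0,-0.6,0,0,0,1,3.6,0,-0.6,0,0,0,1,4.2,0,-0.5,0,0,0,1,4.8,0,-0.4,0,0,0,1,5.4,0,-0.2,0,0,0,1,6,0,0,0,0,0,1,6.6,0,0.2,0,0,0,1]}}

```text
time: 4.22
eef_pos: [0.4692, 0.1751, 0.1504]
tcp_rot: [0.675, 0.632, 0.279, -0.261]
contact_force: [0.7, -1.2, -0.2]
opening: 0.003
finger_force: 0.3
```

```bash
python3 - <<'E'
from arc import *
from plant import vision
o=np.zeros((540,800,3),np.uint8)
r=vision.read_camera("top");o[:,:420]=cv2.resize(r["color"][165:255,190:260],(420,540),interpolation=cv2.INTER_CUBIC)
r=vision.read_camera("side");o[:285,420:]=cv2.resize(r["color"][165:225,205:285],(380,285),interpolation=cv2.INTER_CUBIC)
cv2.imwrite("pics/c4.png",o)
show([75,80,85,90,95,100,105,110,115,120,125])
E
```

```text
t 4.32 q [-0.22 -0.01  2.21  0.83  1.23 -0.57] F [ 0.8 -1.2  0.3] loc_mm [  4.4 -27.8 150.7] tilt 44.9
75 [-0.09  0.06 -0.02] [-28.6 150.2]
80 [0.44 0.06 0.3 ] [-22.6 151.7]
85 [0.95 0.06 0.65] [-16.5 152.7]
90 [1.42 0.07 1.06] [-10.3 153.2]
95 [1.85 0.07 1.5 ] [ -4.1 153.2]
100 [2.25 0.08 1.97] [  2.1 152.6]
105 [2.6  0.08 2.48] [  8.2 151.4]
110 [2.91 0.08 3.02] [ 14.2 149.8]
115 [3.17 0.09 3.59] [ 20.  147.6]
120 [3.37 0.09 4.17] [ 25.6 145. ]
125 [3.53 0.1  4.77] [ 30.9 141.8]
```

View pics/c4.png

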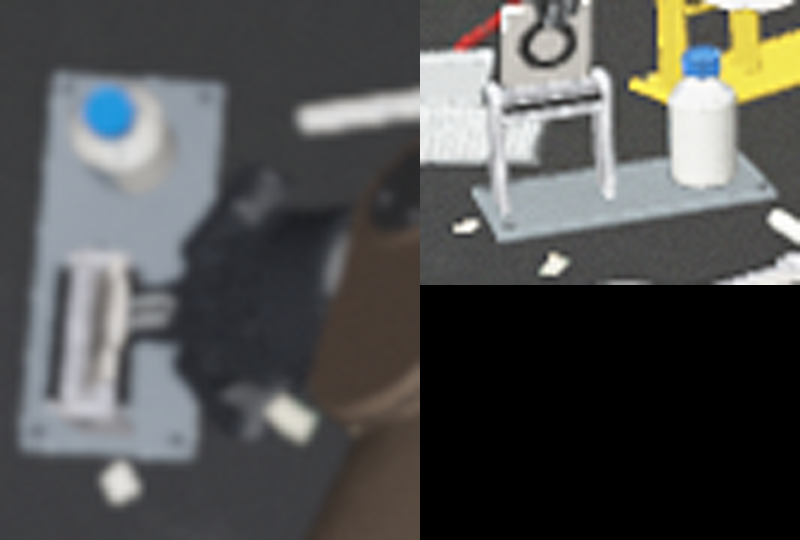

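The flag is nearly upright, with its ring face toward the robot side and the fingertip on it, and the bottle is clear. Next I'll push it over the top.

Emit:
{"api": "arm_command", "payload": {"series": [0.4,0,0.3,0,0,0,1,0.9,0,0.6,0,0,0,1,1.4,0,1,0,0,0,1,1.8,0,1.5,0,0,0,1,2.2,0,2,0,0,0,1,2.6,0,2.5,0,0,0,1,2.9,0,3,0,0,0,1,3.2,0,3.6,0,0,0,1,3.4,0,4.2,0,0,0,1,3.5,0,4.8,0,0,0,1]}}

```text
time: 5.15
eef_pos: [0.4731, 0.2337, 0.1407]
tcp_rot: [0.675, 0.632, 0.279, -0.261]
contact_force: [0.3, -0.3, 0.9]
opening: -0.001
finger_force: 0.2
```

```bash
python3 - <<'E'
from arc import *
show([125,130,135,140,145,150,155,160,165,170,175,180,183])
E
```

```text
t 5.15 q [-0.09  0.03  2.2   0.89  1.14 -0.51] F [ 0.3 -0.3  0.9] loc_mm [  4.2  30.7 140.7] tilt 44.9
125 [ 0.09  0.08 -0.06] [ 30.9 141.8]
130 [0.19 0.08 0.55] [ 35.9 138.2]
135 [0.24 0.08 1.16] [ 40.7 134.2]
140 [0.37 0.09 1.6 ] [ 44.6 132. ]
145 [0.45 0.09 2.06] [ 48.5 129.3]
150 [0.5  0.09 2.54] [ 52.1 126.3]
155 [0.5  0.09 3.02] [ 55.6 122.8]
160 [0.45 0.09 3.52] [ 58.7 119. ]
165 [0.35 0.09 4.01] [ 61.5 114.8]
170 [0.21 0.1  4.51] [ 64.  110.2]
175 [0.01 0.1  5.  ] [ 66.1 105.4]
180 [-0.23  0.1   5.48] [ 67.8 100.3]
183 [-0.4   0.1   5.76] [68.6 97.1]
```

Emit:
{"api": "arm_command", "payload": {"series": [0.2,0,0.5,0,0,0,1,0.2,0,1.1,0,0,0,1,0.4,0,1.6,0,0,0,1,0.5,0,2.1,0,0,0,1,0.5,0,2.6,0,0,0,1,0.5,0,3.1,0,0,0,1,0.5,0,3.6,0,0,0,1,0.4,0,4.1,0,0,0,1,0.2,0,4.6,0,0,0,1,0,0,5,0,0,0,1]}}

```text
time: 5.98
eef_pos: [0.4754, 0.2685, 0.1049]
tcp_rot: [0.675, 0.632, 0.279, -0.261]
contact_force: [-0.4, -0.5, 0.9]
opening: 0.002
finger_force: 0.2
```

```bash
python3 - <<'E'
from arc import *
from plant import vision
o=np.zeros((540,800,3),np.uint8)
r=vision.read_camera("top");o[:,:420]=cv2.resize(r["color"][165:255,165:235],(420,540),interpolation=cv2.INTER_CUBIC)
r=vision.read_camera("side");o[:285,420:]=cv2.resize(r["color"][165:225,205:285],(380,285),interpolation=cv2.INTER_CUBIC)
cv2.imwrite("pics/c5.png",o)
show([175,180,185,190])
E
```

```text
t 6.08 q [-0.02  0.12  2.19  0.95  1.05 -0.54] F [-1.   0.2  0.5] loc_mm [  3.4  65.4 104.4] tilt 44.9
175 [ 0.12  0.16 -0.02] [ 66.1 105.4]
180 [-0.12  0.16  0.46] [ 67.8 100.3]
185 [-0.42  0.16  0.92] [69.  94.9]
190 [-0.75  0.17  1.37] [69.7 89.4]
```

View pics/c5.png

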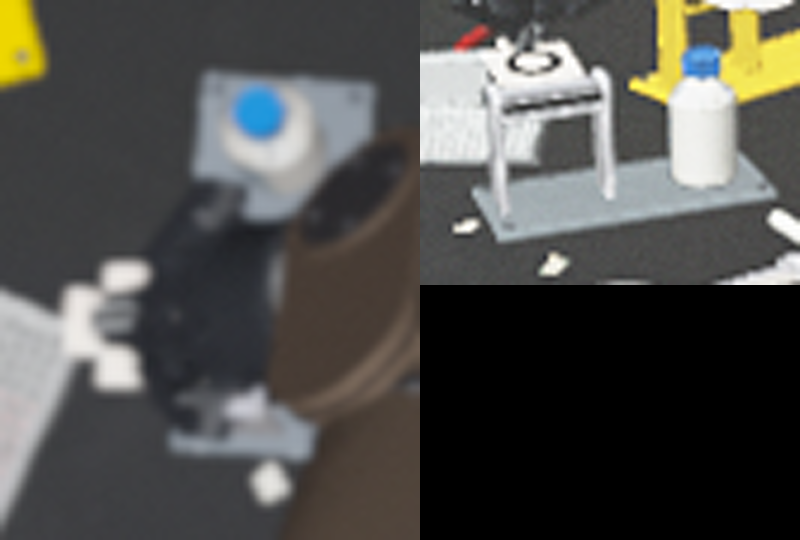

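The flag is nearly flat on the left, ring face up, with the tip at the tab root. I'll press slowly straight down until the stop shows up as force.

Emit:
{"api": "arm_command", "payload": {"series": [-0.1,0,0.1,0,0,0,1,-0.2,0,0.2,0,0,0,1,-0.3,0,0.3,0,0,0,1,-0.4,0,0.4,0,0,0,1,-0.4,0,0.4,0,0,0,1]}}

```text
time: 6.5
eef_pos: [0.4755, 0.2681, 0.0996]
tcp_rot: [0.675, 0.631, 0.279, -0.26]
contact_force: [-0.6, -0.1, 0.2]
opening: -0.0
finger_force: 0.0
```

Emit:
{"api": "arm_command", "payload": {"series": [-0.1,0,0.1,0,0,0,1,-0.2,0,0.2,0,0,0,1,-0.3,0,0.3,0,0,0,1,-0.3,0,0.3,0,0,0,1]}}

```text
time: 6.83
eef_pos: [0.4759, 0.2683, 0.0978]
tcp_rot: [0.674, 0.632, 0.28, -0.262]
contact_force: [-5.8, -7.0, 12.3]
opening: -0.0
finger_force: 5.9
```

The force has jumped to 12 N, so the flag is on its stop. I'll back off.

Emit:
{"api": "arm_command", "payload": {"series": [0.3,0,-0.3,0,0,0,1,1,0,-1,0,0,0,1,2.5,0,-3,0,0,0,1,4,0,-6,0,0,0,1,6,0,-9,0,0,0,1,8,0,-13,0,0,0,1,9,0,-17,0,0,0,1,10,0,-20,0,0,0,1,10,0,-20,0,0,0,1,10,0,-20,0,0,0,1]}}

```text
time: 7.67
eef_pos: [0.4717, 0.1974, 0.3106]
tcp_rot: [0.675, 0.632, 0.281, -0.258]
contact_force: [-0.2, -0.9, -1.0]
opening: -0.002
finger_force: 0.0
```

```bash
python3 - <<'E'
from arc import *
from plant import vision
state()
o=np.zeros((540,800,3),np.uint8)
r=vision.read_camera("top");o[:480,:480]=cv2.resize(r["color"][165:255,165:255],(480,480),interpolation=cv2.INTER_CUBIC)
r=vision.read_camera("side");c=r["color"];o[:240,480:]=cv2.resize(c[165:225,205:285],(320,240),interpolation=cv2.INTER_CUBIC)
for th in(180,165):
    t=np.radians(th);print(th,proj(r,O+W.apply([0,-.086*np.cos(t),.09+.086*np.sin(t)])))
o[240:540,480:]=cv2.resize(c[150:300,190:350],(320,300))
cv2.imwrite("pics/c6.png",o)
E
```

```text
t 7.67 q [-0.17 -0.21  2.08  0.79  1.43 -0.29] F [-0.2 -0.9 -1. ] loc_mm [  5.4  -5.7 310.6] tilt 44.8
180 [[223.93480912 174.77077289]]
165 [[223.63508551 168.78884184]]
```

View pics/c6.png

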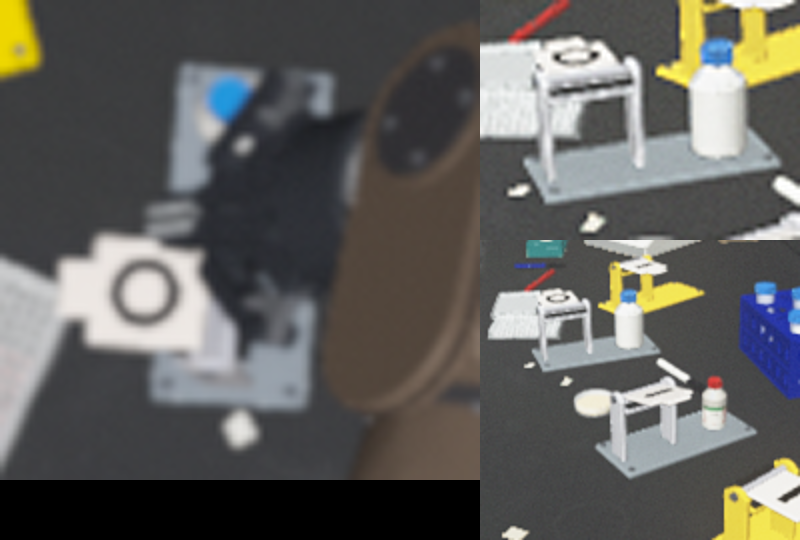

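The flag lies flat on the left with the ring face up. In the side view its tab edge is at row 174.5, against 174.8 predicted for pi. The bottles, dish, marker and other flag look unchanged, and the robot is clear.

```bash
python3 -c "
from plant import ctrl
print(ctrl.sign_off())"
```

```text
the job is handed in; nothing more can be done
None
```

I pushed the larger bottle's flag over its pivot; it lies flat on its left stop, ring face up. In the final pictures nothing else looked moved and the arm was clear, and I handed the job in at about 8 s.

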